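# Trip the hidden gate release and open the service bay

## Robot

A 6-joint arm with a two-finger parallel gripper is mounted at the origin on the work surface. World frame = base frame: x ahead of the robot, y to its left, z up, the work surface at z = 0. Lengths are in m, angles in degrees, forces in N, time in s.
With the tool pointing down it reaches from about 0.375 to 0.9 m from the base axis. Payload 3.1 kg.
Tool frame: the origin (TCP) lies on the front face of the gripper's body, between the roots of the fingers; the fingertips stand 70 mm ahead of it and the grasp point (between the pads) lies 51 mm ahead of it (bot.tip_extent is the distance from the TCP to the fingertips, in m); z points along the fingers, x is the direction in which the jaws open and shut, and the axes are right-handed (so a half turn about z gives the same grasp; the last joint's range is limited). The gripper opens to 87 mm and grips with 3 to 60 N. Pads are 19 mm wide; open, the fingers measure 117 mm over their backs; the gripper's body (75 mm by 190 mm) begins 51 mm behind the grasp point.
Start: joints at [-81.217, 30.224, 82.088, -0, 67.689, -10.227], TCP at [0.204, -0.591, 0.292] pointing down, gripper open.
Joint ranges: [-176.69, 176.69], [-43.24, 126.21], [12.49, 139.97], [-82, 262], [0, 151.66], [-163.58, 163.58]. Speed limits (degrees/s): [159.86, 159.86, 180, 180, 180, 180].

## Interface

Orientations are given as a 3x3 rotation matrix whose columns are the frame's x, y, z axes.
In Python, from rig import bot, viewer, ticket gives the robot as it stands. The module is installed in compiled form; this text tells all that it offers.
- The arm moves only by the tool arm_command, never from a script. Its argument "targets" is a list of rows, each an object with "rot": the turn, a rotation vector about the tool's x, y, z in degrees, a list of three; "offset": the shift along the tool's x, y, z in cm, a list of three; "gripper": the closure, from 0 (fully open) to 1 (shut). A call has 1 to 8 rows; each row is the pose to reach, as a shift and turn from the pose commanded when the call began, along the tool's axes at that moment; what a row does not reach only later rows make up. A row lasts 1/10 s, in which the tool goes at most 50 mm and 8.59 degrees, less where a joint would pass 70% of its speed; a pose out of reach is approached as far as the arm can. A call with a gripper value outside its range is refused whole. The fingers move at their own pace and stop on an object; the grip force is fixed at half the most. Time passes only in rows, so rows that repeat a pose let the fingers close. It gives the time, the measured TCP pose, the force and the opening at its end, in the units of the state.
- bot.read_state(): the state, without advancing time (a new reading comes with each control period).
- viewer.capture(name): name is "side" or "top" or "wrist"; returns a dict with "frame" (384x512x3 uint8, red, green, blue), "fx", "fy", "cx", "cy" (pixels), "D" ([k1, k2, p1, p2, k3] as OpenCV has them; the pictures are not rectified), "view" (4x4, takes a point from world to camera coordinates). Camera axes: x right, y down, z forward; pixel columns grow to the right and rows downward; lengths in m; the calibration is good to about 2 mm. A picture is of the moment at which its call begins. There is no depth.
- ticket.hand_in(): hands the job in, once; it reports no verdict.
The state is a dict: "time_s": time; "joint_positions": joint angles; "qvel": joint speeds; "tau": joint torques, N m; "position": TCP position; "tcp_rot": TCP orientation; "force": force on the tool from outside, world axes, zero at the start; "moment": the same for the moment, N m; "opening": opening from 0.0 (shut) to 1.0 (fully open).
Only numpy, scipy, OpenCV 4.12 (cv2) and the standard library are available. Lean on these libraries where they do the work, as an engineer would, in place of code of your own. Each camera call takes 0.05 s, during which the arm holds its last target. There are 200 camera calls.

## Task

The steel gate across the front of the bay is latched, and its release lies under a hidden hole somewhere along the floor of the groove on top of the latch case. Take the probe from its stand, feel along the groove with its tip until it drops into the hole, and push the release down until the gate springs ajar. Then swing the gate open as far as it goes and put the probe back upright in its stand, leaving everything else where it is.

Things in the scene. Friction and masses are not known exactly. Their poses are not given: they have to be found in the camera images.
- probe_grip (a point): Centre of the probe's handle, a black square bar 24 x 24 mm, 64 mm tall, sides along this point's x and y; z runs up the probe. Below it a steel shaft 60 mm long: 8 mm thick, the last 22 mm 5 mm thick with a round end. The tip is 92 mm below this point. About 0.12 kg; starts upright in the stand, the handle's underside resting on the stand's top.
- probe_tip (a point): The probe's lowest point, the end of its round 5 mm tip. z runs up the probe.
- stand_top (a point): Centre of the mouth of the square hole (17 mm wide, through the block) in the top of the stand, an aluminium block 56 x 56 x 68 mm fixed to the shelf. z up; x and y along the block's sides.
- bay: The bay, fixed, open in front: a steel left wall and back wall, and as its thick grey right-hand wall the latch case (170 mm long, 40 mm wide, 70 mm high). Origin at shelf height midway along the case; x points away from the gate to the back of the bay, y to its left, z up. The case's centre line is at y = -130 mm.
- groove_mid (a point): Middle of the groove in the top of the latch case, on the groove's floor, 64 mm above the shelf. The groove is 12 mm wide, 6 mm deep and 72 mm long, along this point's x (towards the back of the bay); z is up. Its floor is a dark steel strip with one hole, 10 mm long (along x) and as wide as the groove, whose centre lies anywhere from 20 mm before to 20 mm beyond this point.
- release (a joint): Travel of the dark release bar in m: 0 = up (as at the start), 0.010 = fully down. It runs under the whole groove, its top 6 mm below the groove's floor, and is reached through the hole. Sprung: about 2 N to start it, 7 N fully down; it rises again when let go. From 7 to 8 mm down its tooth clears the gate.
- gate (a joint): Angle of the gate in rad: 0 = shut and latched, 1.5 = wide open at its stop. The hinge is upright, at the left (+y) end of the bay's front; the gate swings out to the front, clockwise seen from above. Once released it springs ajar to about 0.5 rad by itself; from there a push of 1 to 3 N moves it and it stays where it is left.
- gate_hinge (a point): On the gate's upright hinge axis, 35 mm above the shelf. The gate is a steel bar frame 256 mm wide and 8 mm thick, from 12 to 62 mm above the shelf; from this point it runs along this point's -y, and this point's +x is the normal of its inner side (towards the bay when shut). The point turns with the gate.
- gate_edge (a point): Middle of the gate's free end, 256 mm from the hinge, 35 mm above the shelf.
- thermostat: White plastic room thermostat lying in the bay, 85 x 85 x 32 mm, origin at the centre of its underside. To be left alone.
- gauge: Chrome pressure gauge lying face up in the bay, 63 mm across, 29 mm high, origin at the centre of its underside. To be left alone.
- tee_a: Brass push-fit tee lying in the bay, 56 mm long, 28 mm high, origin under its centre. To be left alone.
- tee_b: The other brass push-fit tee, the same. To be left alone.
- clip: Grey plastic sensor clip in the bay, 30 x 24 x 22 mm, origin at the centre of its underside. To be left alone.
- tub: Round grey tub of fittings, 72 mm across, 60 mm high, on the shelf to one side (the stand is on the other side), origin at the centre of its underside. To be left alone.
- wrench: Steel wrench 170 mm long lying on the shelf to the right. To be left alone.
There are look-alikes about, which are no part of the job. What is meant by the part that bears probe_grip is not brown or green, and is the smaller of those in its own colour.

How it is judged:
By the outcome, as a careful person would: the job done as asked, in the order asked, and still so for the second after the job is handed in, with the robot touching nothing.
It also fails if it takes over 72 s, if anything falls off the work surface, if the arm or the gripper's body presses on something with over 40 N, if the wrist force passes 120 N, or if a joint passes its speed limit or range.

## Working session

There is one attempt and no reset: what is moved stays moved. The work goes in short steps, Python scripts to look and compute and a tool call to move; the robot and the scene stay as the last step left them, time stands still between calls to the robot, and variables do not carry over. Pictures are saved under pics/ and viewed, about 8 in all and at most 12, crops included, and the job is handed in when it is done.

Besides the shell and the picture viewer there is one more tool, called after "Call:" as name(argument=value, ...) on one line, values as JSON. arm_command: Moves the arm, as the interface text tells. Its arguments: {"type":"object","properties":{"targets":{"type":"array"}},"required":["targets"]}

```bash
mkdir -p pics; ls; cat > h.py <<'E'
import numpy as np, cv2
from rig import bot, viewer, ticket
def cap(n, save=None):
    c=viewer.capture(n); c['K']=np.array([[c['fx'],0,c['cx']],[0,c['fy'],c['cy']],[0,0,1.]]); c['D']=np.array(c['D'],float); c['view']=np.array(c['view'])
    if save: cv2.imwrite('pics/'+save, c['frame'][:,:,::-1])
    return c
def ray(c,uv):
    p=cv2.undistortPoints(np.array([[uv]],float),c['K'],c['D'])[0,0]
    R=c['view'][:3,:3];t=c['view'][:3,3]
    return -R.T@t, R.T@np.array([p[0],p[1],1.])
def onz(c,uv,z):
    o,d=ray(c,uv); return o+d*(z-o[2])/d[2]
def proj(c,P):
    P=np.atleast_2d(np.array(P,float)); R=c['view'][:3,:3]
    return cv2.projectPoints(P,cv2.Rodrigues(R)[0],c['view'][:3,3],c['K'],c['D'])[0][:,0]
E
python3 - <<'E'
from h import *
f=[cap(n) for n in('side','top')]
for n,c in zip(('side','top'),f):
    o,d=ray(c,(256,192)); print(n,o.round(3),(d/np.linalg.norm(d)).round(3),c['fx'])
    cv2.imwrite(f'pics/{n}0.png',cv2.resize(c['frame'][:,:,::-1],(800,600),interpolation=cv2.INTER_CUBIC))
    cv2.imwrite(f'pics/{n}0_raw.png',c['frame'][:,:,::-1])
E
```

```text
pics
side [0.087 0.603 0.771] [ 0.451 -0.578 -0.68 ] 438.47450160743074
top [ 0.32  -0.029  1.157] [ 0.21   0.    -0.978] 452.8600169109001
```

View pics/top0.png

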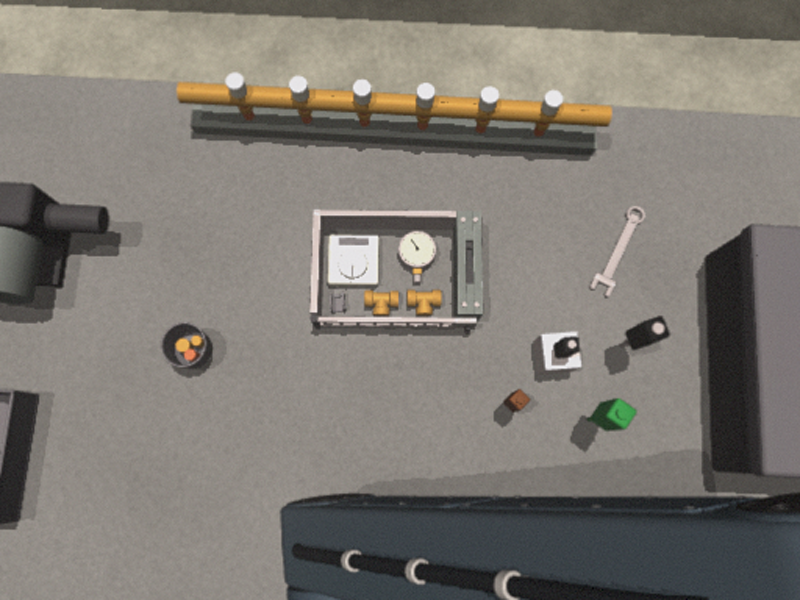

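View pics/side0.png

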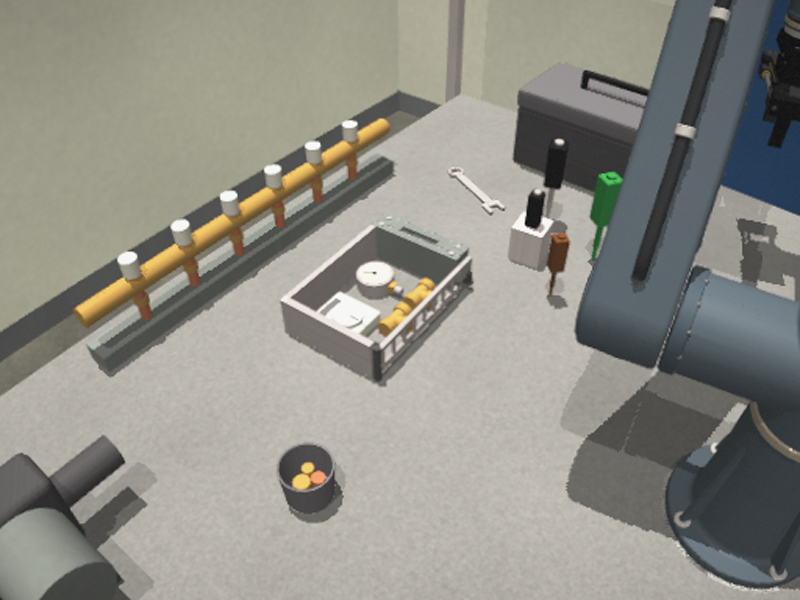

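The top view shows the bay with its case at about (468,265), the groove as a dark strip at (469,262), the stand with the black probe at (561,350), and a larger black decoy at (648,332). The gate runs from about (315,322) to (478,322), with the tub at (187,347). Next I'll take a closer crop for exact pixels.

```bash
python3 - <<'E'
from h import *
im=cv2.imread('pics/top0_raw.png')
c=cv2.resize(im[128:238,195:385],None,fx=4.2,fy=4.2,interpolation=cv2.INTER_CUBIC)
cv2.imwrite('pics/c1.png',c)
t=cap('top')
for U,V,z in [(468,265,.07),(561,351,.068),(569,345,.13),(315,322,.062),(478,325,.062),(187,347,0),(470,216,.07),(469,313,.07)]:
    print((U,V),onz(t,((U+.5)/1.5625-.5,(V+.5)/1.5625-.5),z).round(3))
g=cv2.cvtColor(im,cv2.COLOR_BGR2GRAY)
print(g[150:190,288:314][::2])
E
```

```text
(468, 265) [ 0.618 -0.132  0.07 ]
(561, 351) [ 0.489 -0.282  0.068]
(569, 345) [ 0.489 -0.279  0.13 ]
(315, 322) [0.513 0.103 0.062]
(478, 325) [ 0.524 -0.153  0.062]
(187, 347) [0.469 0.318 0.   ]
(470, 216) [ 0.7   -0.133  0.07 ]
(469, 313) [ 0.54  -0.137  0.07 ]
[[ 84  85  54  61  98 148 148 146 145 145 144 142 143 145 146 156 147 148
  144 141 113 119 120 122 126 144]
 [ 97  81  58  61  90 145 142 143 148 152 143 141 144 144 143 152 144 143
  143 141 101 125 123 120 127 141]
 [141  87  56  56  83 146 145 146 145 141  77  64  64  60  79 147 145 141
  141 141  98 122 125 122 126 142]
 [135  84  59  60  85 142 144 141 143 147  95  93  95  88  81 149 145 146
  142 136 101 117 117 123 128 137]
 [135  90  65  56  78 142 145 142 143 142  85  72  73  84  85 143 146 146
  140 141 118 118 126 122 122 141]
 [ 95  76  68  59  76 144 144 146 143 151  85  87  88  83  76 148 146 143
  145 141 126 123 124 122 125 138]
 [ 92  79  67  60  81 144 141 142 146 148  79  89  92  84  74 148 147 139
  141 138 120 119 121 126 122 138]
 [ 87  81  60  57  73 142 146 141 144 150  83  89  94  87  84 161 148 1
[... 646 characters left out ...]
18 145 144
  144 144 137 129 120 118 120 129]
 [ 90  81  66  56  77 154 145 143 144 141  93  91  93  88  89 115 143 146
  142 144 132 120 121 122 123 141]
 [101  84  64  49  72 151 145 147 144 139  94  92  92  94  93 117 144 141
  143 146 163 121 121 120 123 141]
 [138  88  61  52  74 150 145 142 148 141 125 140 143 147 144 139 144 140
  145 147 163 126 120 119 118 139]
 [141  90  66  57  71 151 147 144 140 142 113 145 144 144 144 136 143 141
  141 142 151 123 114 118 119 137]
 [135  88  70  57  72 157 149 147 147 143 122 141 144 145 143 138 146 147
  143 148 144 124 118 119 121 138]
 [137  84  67  54  72 152 150 151 146 146 138 147 148 146 146 131 144 148
  148 143 146 123 117 120 119 135]]
```

View pics/c1.png

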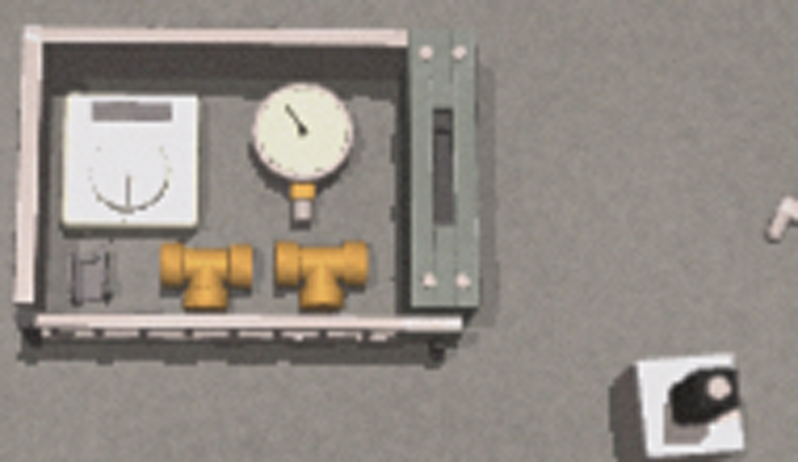

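```bash
python3 - <<'E'
from h import *
t=cap('top'); s=cap('side')
P=lambda a,b,z: onz(t,(195+(a+.5)/4.2-.5,128+(b+.5)/4.2-.5),z)
ang=lambda p,q: np.degrees(np.arctan2(*(q-p)[[1,0]]))
G=[P(a,b,.07) for a,b in[(433,108),(453,108),(453,224),(433,224)]]
print('groove',np.mean(G,0).round(4),[np.linalg.norm(G[i]-G[i-3])for i in range(4)])
for a,b in [((430,280),(426,52)),((463,281),(459,52)),((478,306),(475,30)),((410,306),(407,45))]: print('x dir',ang(P(*a,.07),P(*b,.07)),np.linalg.norm(P(*a,.07)-P(*b,.07)), ((P(*a,.07)+P(*b,.07))/2).round(4))
S=[P(a,b,.068) for a,b in[(638,362),(732,355),(744,451),(650,458)]]
print('stand',np.mean(S,0).round(4),[np.linalg.norm(S[i]-S[i-3]).round(4)for i in range(4)],[ang(S[i],S[i-3]).round(1) for i in range(4)])
print('handle top',P(718,388,.132).round(4))
sd=lambda U,V,z: onz(s,((U+.5)/1.5625-.5,(V+.5)/1.5625-.5),z).round(4)
print('side handle top',sd(538,194,.132))
print('gate', P(35,316,.062).round(4),P(463,322,.062).round(4), P(35,330,.062).round(4),P(463,330,.062))
st=bot.read_state(); print(st)
w=cap('wrist'); o,d=ray(w,(256,192)); print(o.round(3),d.round(3),w['fx']); print((np.array(st['tcp_rot']).T@(o-st['position'])).round(3),(np.array(st['tcp_rot']).T@d).round(3))
E
```

```text
groove [ 0.6242 -0.1341  0.07  ] [np.float64(0.01192342539343243), np.float64(0.07106608283510303), np.float64(0.011767076568443046), np.float64(0.07105643322371946)]
x dir 3.2170859430918175 0.13965048714863512 [ 0.6244 -0.1252  0.07  ]
x dir 3.0052702791388017 0.14027020985418012 [ 0.6253 -0.1447  0.07  ]
x dir 2.542347935886288 0.16904782102765523 [ 0.6253 -0.1539  0.07  ]
x dir 3.006134143582473 0.1595197755448866 [ 0.6181 -0.1139  0.07  ]
stand [ 0.4897 -0.2829  0.068 ] [np.float64(0.0551), np.float64(0.0561), np.float64(0.0546), np.float64(0.056)] [np.float64(-82.3), np.float64(-172.5), np.float64(97.6), np.float64(8.1)]
handle top [ 0.4907 -0.2826  0.132 ]
side handle top [ 0.4885 -0.2849  0.132 ]
gate [0.5209 0.1003 0.062 ] [ 0.5324 -0.1501  0.062 ] [0.5126 0.0996 0.062 ] [ 0.52767064 -0.15029846  0.062     ]
{'time_s': 0.25, 'joint_positions': array([-8.12151665e+01,  3.02507988e+01,  8.21185412e+01, -2.40767194e-03,
        6.76891254e+01, -1.02286322e+01]), 'qvel': array([ 0.03964542, -0.22835649, -0.21077921,  0.06018308,  0.0680655 ,
        0.03987223]), 'tau': array([ 1.14842202e-03, -4.39718664e+01, -1.76554263e+01,  6.33161771e-02,
        5.58688003e-02, -1.27251833e-04]), 'position': array([ 0.20358158, -0.59062329,  0.29178386]), 'tcp_rot': array([[ 3.25805364e-01, -9.45436844e-01, -1.94261797e-04],
       [-9.45436324e-01, -3.25805391e-01,  1.00250574e-03],
       [-1.01109740e-03, -1.42959588e-04, -9.99999479e-01]]), 'force': array([ 0.68882334, -0.10087678, -0.379185  ]), 'moment': array([ 0.00822995, -0.0074433 ,  0.01193316]), 'opening': 0.9990575449098114}
[ 0.274 -0.566  0.384] [-0.257 -0.082 -0.963] 304.28373277251967
[-0.    -0.075 -0.092] [-0.005  0.27   0.963]
```

```bash
cat >> h.py <<'E'
def tri(c1,u1,c2,u2):
    o1,d1=ray(c1,u1);o2,d2=ray(c2,u2)
    k=np.linalg.lstsq(np.c_[d1,-d2],o2-o1,rcond=None)[0]
    a,b=o1+d1*k[0],o2+d2*k[1]; return (a+b)/2,np.linalg.norm(a-b)
def rel(goal,yawdeg,st=None):
    "cm offsets in tool axes and turn about tool z to bring TCP to goal, tool down, tool x at yaw"
    st=st or bot.read_state(); R=np.array(st['tcp_rot']); d=R.T@(np.array(goal)-st['position'])*100
    y=np.radians(yawdeg); Rg=np.array([[np.cos(y),np.sin(y),0],[np.sin(y),-np.cos(y),0],[0,0,-1.]])
    return d.round(2), np.degrees(cv2.Rodrigues(R.T@Rg)[0].ravel()).round(2)
E
python3 - <<'E'
from h import *
t=cap('top'); s=cap('side')
f=lambda U,V:((U+.5)/1.5625-.5,(V+.5)/1.5625-.5)
for n,a,b in [('black',(657,327),(559,145)),('green',(620,410),(608,178)),('brown',(520,395),(561,237)),('probe',(569,345),(538,194)),('boxcorner',(753,227),(562,68))]:
    p,e=tri(t,f(*a),s,f(*b)); print(n,p.round(3),e.round(4))
for yaw in (-82,8): print(rel([.49,-.283,.30],yaw))
E
```

```text
black [ 0.515 -0.397  0.166] 0.0039
green [ 0.395 -0.34   0.174] 0.001
brown [ 0.409 -0.211  0.125] 0.0067
probe [ 0.487 -0.278  0.136] 0.0027
boxcorner [ 0.61  -0.502  0.257] 0.0655
(array([-19.78, -37.11,  -0.78]), array([-0.  ,  0.02, 11.01]))
(array([-19.78, -37.11,  -0.78]), array([-1.000e-02,  1.000e-02, -7.899e+01]))
```

Call:
arm_command(targets=[{"rot":[0,0,5],"offset":[-2,-4,-2],"gripper":0},{"rot":[0,0,11],"offset":[-19.8,-37.1,-2],"gripper":0},{"rot":[0,0,11],"offset":[-19.8,-37.1,-2],"gripper":0},{"rot":[0,0,11],"offset":[-19.8,-37.1,-2],"gripper":0},{"rot":[0,0,11],"offset":[-19.8,-37.1,-2],"gripper":0},{"rot":[0,0,11],"offset":[-19.8,-37.1,-2],"gripper":0},{"rot":[0,0,11],"offset":[-19.8,-37.1,-2],"gripper":0},{"rot":[0,0,11],"offset":[-19.8,-37.1,-2],"gripper":0}])

```text
time_s: 1.2
position: [0.4735, -0.3002, 0.3125]
tcp_rot: [[0.139, -0.99, 0.0], [-0.99, -0.139, -0.0], [0.001, -0.0, -1.0]]
force: [1.5, -0.3, -0.9]
opening: 1.003
```

Call:
arm_command(targets=[{"rot":[0,0,0],"offset":[0,0,0],"gripper":0},{"rot":[0,0,0],"offset":[0,0,0],"gripper":0}])

```text
time_s: 1.4
position: [0.473, -0.3008, 0.3123]
tcp_rot: [[0.143, -0.99, -0.0], [-0.99, -0.143, -0.001], [0.001, 0.0, -1.0]]
force: [-0.2, 0.0, -0.4]
opening: 0.999
```

```bash
python3 - <<'E'
from h import *
w=cap('wrist','w1.png'); s=cap('side','s1.png')
print(proj(s,bot.read_state()['position']))
a=s['frame'][0:192,256:512]; a=cv2.resize(a,(512,384))
x=np.vstack([cv2.resize(w['frame'],(400,300)),cv2.resize(a,(400,300))])
cv2.imwrite('pics/m1.png',x[:,:,::-1])
E
```

```text
[[363.05338144  59.93191716]]
```

View pics/m1.png

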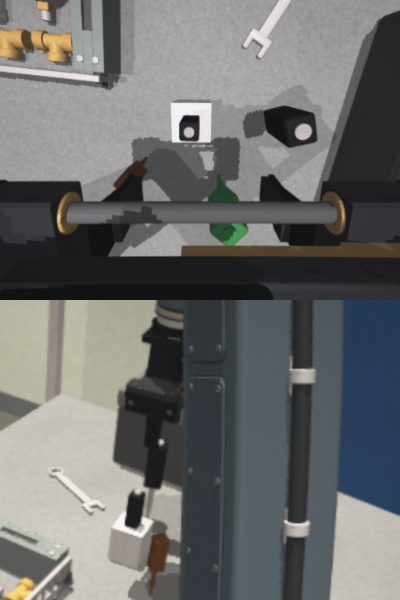

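Wrist view (top half): the stand is at (190,122) with the probe handle upright, cap at (188,129) and square to the stand. The tall black decoy's cap is at (303,131). The gripper body is wide along the jaw axis.

```bash
python3 - <<'E'
from h import *
w=cap('wrist'); im=w['frame']; g=cv2.cvtColor(im,cv2.COLOR_RGB2GRAY)
x0,y0=200,120
roi=g[y0:195,x0:285]
m=(roi>225).astype(np.uint8)
cs=cv2.findContours(m,cv2.RETR_LIST,cv2.CHAIN_APPROX_NONE)[0]
for c in cs:
    if cv2.contourArea(c)>25: print('bright',cv2.contourArea(c),cv2.minAreaRect(c), cv2.boundingRect(c))
m=(roi<70).astype(np.uint8)
for c in cv2.findContours(m,cv2.RETR_EXTERNAL,cv2.CHAIN_APPROX_NONE)[0]:
    if cv2.contourArea(c)>25: print('dark',cv2.contourArea(c),cv2.minAreaRect(c),cv2.boundingRect(c))
cv2.imwrite('pics/r.png',cv2.resize(im[115:200,195:430][:,:,::-1],None,fx=3.4,fy=3.4,interpolation=cv2.INTER_CUBIC))
f=lambda a,b:((a+.5)*1.28-.5,(b+.5)*1.28-.5)
print('cap',onz(w,f(188.5,128.5),.133)); print('black cap',onz(w,f(303,131),.166),onz(w,f(303,131),.160))
E
```

```text
bright 1380.0 ((42.5, 35.5), (49.0, 51.0), 90.0) (17, 11, 52, 50)
dark 697.5 ((40.0, 42.5), (31.0, 24.0), 90.0) (28, 27, 25, 32)
cap [ 0.49345904 -0.28450519  0.133     ]
black cap [ 0.51330147 -0.40094675  0.166     ] [ 0.51248746 -0.40369243  0.16      ]
```

View pics/r.png

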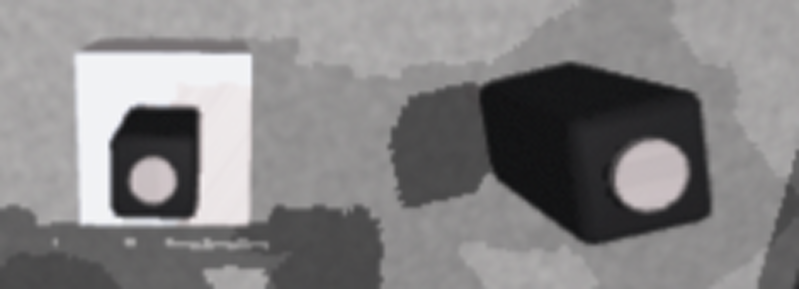

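```bash
python3 - <<'E'
from h import *
w=cap('wrist')
print('stand',onz(w,(242.5,155.5),.068))
print('cap rect',onz(w,(240.6,168.2),.132))
print(rel([.4905,-.2835,.168],-81.8))
E
```

```text
stand [ 0.49108153 -0.28307703  0.068     ]
cap rect [ 0.48965313 -0.28454778  0.132     ]
(array([-1.69, -2.16, 14.42]), array([ 0.02, -0.01, -0.32]))
```

Call:
arm_command(targets=[{"rot":[0,0,0],"offset":[-1.7,-2.1,3],"gripper":0},{"rot":[0,0,0],"offset":[-1.7,-2.1,7],"gripper":0},{"rot":[0,0,0],"offset":[-1.7,-2.1,10],"gripper":0},{"rot":[0,0,0],"offset":[-1.7,-2.1,12.5],"gripper":0},{"rot":[0,0,0],"offset":[-1.7,-2.1,14.4],"gripper":0},{"rot":[0,0,0],"offset":[-1.7,-2.1,14.4],"gripper":0},{"rot":[0,0,0],"offset":[-1.7,-2.1,14.4],"gripper":0}])

```text
time_s: 2.3
position: [0.4903, -0.2832, 0.1683]
tcp_rot: [[0.137, -0.991, -0.0], [-0.991, -0.137, 0.0], [-0.0, 0.0, -1.0]]
force: [0.2, -0.7, 0.2]
opening: 1.003
```

Call:
arm_command(targets=[{"rot":[0,0,0],"offset":[0,0,0],"gripper":0.5},{"rot":[0,0,0],"offset":[0,0,0],"gripper":0.8},{"rot":[0,0,0],"offset":[0,0,0],"gripper":1},{"rot":[0,0,0],"offset":[0,0,0],"gripper":1},{"rot":[0,0,0],"offset":[0,0,0],"gripper":1},{"rot":[0,0,0],"offset":[0,0,0],"gripper":1},{"rot":[0,0,0],"offset":[0,0,0],"gripper":1},{"rot":[0,0,0],"offset":[0,0,0],"gripper":1}])

```text
time_s: 3.1
position: [0.4908, -0.282, 0.1682]
tcp_rot: [[0.139, -0.99, -0.0], [-0.99, -0.139, 0.0], [-0.0, 0.0, -1.0]]
force: [0.3, 0.8, -0.4]
opening: 0.354
```

Call:
arm_command(targets=[{"rot":[0,0,0],"offset":[0,0,0],"gripper":1},{"rot":[0,0,0],"offset":[0,0,0],"gripper":1},{"rot":[0,0,0],"offset":[0,0,0],"gripper":1},{"rot":[0,0,0],"offset":[0,0,0],"gripper":1}])

```text
time_s: 3.5
position: [0.4909, -0.2821, 0.1682]
tcp_rot: [[0.139, -0.99, 0.0], [-0.99, -0.139, -0.0], [0.0, -0.0, -1.0]]
force: [0.4, 0.1, -0.7]
opening: 0.276
```

Call:
arm_command(targets=[{"rot":[0,0,0],"offset":[0,0,-1],"gripper":1},{"rot":[0,0,0],"offset":[0,0,-3],"gripper":1},{"rot":[0,0,0],"offset":[0,0,-6],"gripper":1},{"rot":[0,0,0],"offset":[0,0,-9],"gripper":1},{"rot":[0,0,0],"offset":[0,0,-11],"gripper":1},{"rot":[0,0,0],"offset":[0,0,-12],"gripper":1},{"rot":[0,0,0],"offset":[0,0,-12],"gripper":1}])

```text
time_s: 4.2
position: [0.4911, -0.2822, 0.2898]
tcp_rot: [[0.139, -0.99, 0.002], [-0.99, -0.139, -0.002], [0.002, -0.002, -1.0]]
force: [-0.3, 0.7, -1.9]
opening: 0.277
```

```bash
python3 - <<'E'
from h import *
y=np.radians(3.0); gm=np.array([.6243,-.1342]); x=np.array([np.cos(y),np.sin(y)])
p=gm-.028*x; print(p)
print(rel([*p,.27],-87))
E
```

```text
[ 0.59633837 -0.13566541]
(array([-13.05, -12.46,   1.98]), array([-0.12, -0.12,  5.02]))
```

Call:
arm_command(targets=[{"rot":[0,0,1],"offset":[-3,-3,0],"gripper":1},{"rot":[0,0,2],"offset":[-6,-6,0],"gripper":1},{"rot":[0,0,3],"offset":[-9,-9,0],"gripper":1},{"rot":[0,0,5],"offset":[-12,-11.5,0],"gripper":1},{"rot":[0,0,5],"offset":[-13,-12.5,1],"gripper":1},{"rot":[0,0,5],"offset":[-13,-12.5,2],"gripper":1},{"rot":[0,0,5],"offset":[-13,-12.5,2],"gripper":1},{"rot":[0,0,5],"offset":[-13,-12.5,2],"gripper":1}])

```text
time_s: 5.0
position: [0.5952, -0.1371, 0.267]
tcp_rot: [[0.051, -0.999, -0.003], [-0.999, -0.051, 0.001], [-0.001, 0.003, -1.0]]
force: [-0.4, -0.8, -1.3]
opening: 0.272
```

```bash
python3 - <<'E'
from h import *
st=bot.read_state(); print(st['position'],st['force'])
R=np.array(st['tcp_rot']); tip=st['position']+R@[0,0,.160]
w=cap('wrist'); s=cap('side'); t=cap('top')
for n,c in zip('wst',(w,s,t)): print(n,'tip exp',proj(c,tip).round(1),'tcp',proj(c,st['position']).round(1))
gm=[.6243,-.1342,.064]; print('gm in w',proj(w,gm))
a=cv2.resize(w['frame'][130:330,150:360],None,fx=2.6,fy=2.6,interpolation=cv2.INTER_CUBIC)
u,v=proj(s,tip)[0].astype(int); b=cv2.resize(s['frame'][v-50:v+40,u-40:u+40],None,fx=3,fy=3)
b=np.vstack([b,np.zeros((a.shape[0]-b.shape[0],b.shape[1],3),np.uint8)])
cv2.imwrite('pics/m2.png',np.hstack([a,b])[:,:,::-1]); print(a.shape,u,v)
E
```

```text
[ 0.59524559 -0.13707959  0.26700733] [-0.44287277 -0.7631391  -1.27445764]
w tip exp [[258. 196.]] tcp [[258.6 322.7]]
s tip exp [[277.6 143.4]] tcp [[279.4  87.6]]
t tip exp [[302.5 174.9]] tcp [[311.3 155.4]]
gm in w [[256.64394022 154.18828838]]
(520, 546, 3) 277 143
```

View pics/m2.png

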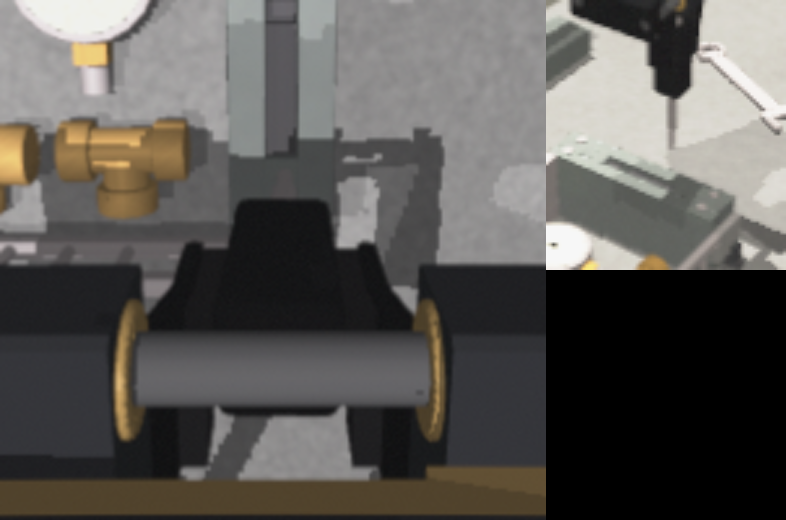

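Wrist crop: the groove is centred at crop u≈281, in line with the tool axis, with its front end at v≈155. Side crop: the tip is at about (279,143) in the raw picture, against an expected (277.6,143.4), so the probe hangs straight. Now I'll descend.

Call:
arm_command(targets=[{"rot":[0,0,0],"offset":[0,0,2],"gripper":1},{"rot":[0,0,0],"offset":[0,0,3.3],"gripper":1},{"rot":[0,0,0],"offset":[0,0,3.8],"gripper":1},{"rot":[0,0,0],"offset":[0,0,3.8],"gripper":1},{"rot":[0,0,0],"offset":[0,0,3.8],"gripper":1}])

```text
time_s: 5.65
position: [0.5967, -0.1361, 0.2306]
tcp_rot: [[0.052, -0.999, 0.001], [-0.999, -0.052, -0.0], [0.0, -0.001, -1.0]]
force: [-0.0, 0.2, -1.1]
opening: 0.272
```

Call:
arm_command(targets=[{"rot":[0,0,0],"offset":[0,0,0.2],"gripper":1},{"rot":[0,0,0],"offset":[0,0,0.2],"gripper":1},{"rot":[0,0,0],"offset":[0,0,0.2],"gripper":1}])

```text
time_s: 5.95
position: [0.5966, -0.1358, 0.2286]
tcp_rot: [[0.053, -0.999, 0.001], [-0.999, -0.053, -0.0], [0.0, -0.0, -1.0]]
force: [0.1, -0.1, -1.4]
opening: 0.277
```

Call:
arm_command(targets=[{"rot":[0,0,0],"offset":[0,0,0.2],"gripper":1},{"rot":[0,0,0],"offset":[0,0,0.2],"gripper":1},{"rot":[0,0,0],"offset":[0,0,0.2],"gripper":1}])

```text
time_s: 6.25
position: [0.5964, -0.1358, 0.2262]
tcp_rot: [[0.053, -0.999, -0.0], [-0.999, -0.053, 0.0], [-0.0, 0.0, -1.0]]
force: [-0.1, -0.3, -0.9]
opening: 0.273
```

```bash
python3 - <<'E'
from h import *
st=bot.read_state(); print(st['position'],st['force'],st['moment'])
E
```

```text
[ 0.59640792 -0.13584785  0.22618948] [-0.14408826 -0.26863338 -0.93464044] [ 0.02221888  0.05824494 -0.02995857]
```

Call:
arm_command(targets=[{"rot":[0,0,0],"offset":[0,0,0.2],"gripper":1},{"rot":[0,0,0],"offset":[0,0,0.2],"gripper":1},{"rot":[0,0,0],"offset":[0,0,0.2],"gripper":1}])

```text
time_s: 6.55
position: [0.5964, -0.1359, 0.2241]
tcp_rot: [[0.052, -0.999, -0.0], [-0.999, -0.052, 0.0], [-0.0, 0.0, -1.0]]
force: [0.9, 0.5, -0.9]
opening: 0.273
```

Call:
arm_command(targets=[{"rot":[0,0,0],"offset":[0,0,0.1],"gripper":1},{"rot":[0,0,0],"offset":[0,0,0.1],"gripper":1},{"rot":[0,0,0],"offset":[0,0,0.1],"gripper":1}])

```text
time_s: 6.85
position: [0.5966, -0.1359, 0.2236]
tcp_rot: [[0.052, -0.999, 0.001], [-0.999, -0.052, -0.0], [0.0, -0.001, -1.0]]
force: [-0.8, 0.5, 0.8]
opening: 0.277
```

Call:
arm_command(targets=[{"rot":[0,0,0],"offset":[0,0,0.1],"gripper":1},{"rot":[0,0,0],"offset":[0,0,0.1],"gripper":1},{"rot":[0,0,0],"offset":[0,0,0.1],"gripper":1}])

```text
time_s: 7.15
position: [0.5968, -0.136, 0.2233]
tcp_rot: [[0.053, -0.999, 0.001], [-0.999, -0.053, -0.001], [0.001, -0.001, -1.0]]
force: [-0.0, -0.1, 4.3]
opening: 0.272
```

Call:
arm_command(targets=[{"rot":[0,0,0],"offset":[0,-0.2,0],"gripper":1},{"rot":[0,0,0],"offset":[0,-0.4,0],"gripper":1},{"rot":[0,0,0],"offset":[0,-0.4,0],"gripper":1}])

```text
time_s: 7.45
position: [0.6, -0.1363, 0.2231]
tcp_rot: [[0.053, -0.999, -0.001], [-0.999, -0.053, -0.002], [0.002, 0.001, -1.0]]
force: [-1.4, -2.6, 5.6]
opening: 0.275
```

Call:
arm_command(targets=[{"rot":[0,0,0],"offset":[0,-0.2,0],"gripper":1},{"rot":[0,0,0],"offset":[0,-0.4,0],"gripper":1},{"rot":[0,0,0],"offset":[0,-0.4,0],"gripper":1}])

```text
time_s: 7.75
position: [0.6041, -0.1362, 0.2229]
tcp_rot: [[0.053, -0.999, -0.001], [-0.999, -0.053, -0.002], [0.002, 0.001, -1.0]]
force: [-2.9, -0.9, 5.3]
opening: 0.273
```

Call:
arm_command(targets=[{"rot":[0,0,0],"offset":[0,-0.2,0],"gripper":1},{"rot":[0,0,0],"offset":[0,-0.4,0],"gripper":1},{"rot":[0,0,0],"offset":[0,-0.4,0],"gripper":1}])

```text
time_s: 8.05
position: [0.6086, -0.1358, 0.2224]
tcp_rot: [[0.053, -0.999, 0.0], [-0.999, -0.053, -0.001], [0.001, -0.0, -1.0]]
force: [-2.5, -1.7, 4.4]
opening: 0.273
```

Call:
arm_command(targets=[{"rot":[0,0,0],"offset":[0,-0.2,0],"gripper":1},{"rot":[0,0,0],"offset":[0,-0.4,0],"gripper":1},{"rot":[0,0,0],"offset":[0,-0.4,0],"gripper":1}])

```text
time_s: 8.35
position: [0.6127, -0.1349, 0.2221]
tcp_rot: [[0.052, -0.999, 0.0], [-0.999, -0.052, 0.0], [-0.0, -0.0, -1.0]]
force: [-1.8, -1.6, 4.1]
opening: 0.27
```

Call:
arm_command(targets=[{"rot":[0,0,0],"offset":[0,-0.2,0],"gripper":1},{"rot":[0,0,0],"offset":[0,-0.4,0],"gripper":1},{"rot":[0,0,0],"offset":[0,-0.4,0],"gripper":1}])

```text
time_s: 8.65
position: [0.6165, -0.1342, 0.2219]
tcp_rot: [[0.052, -0.999, -0.0], [-0.999, -0.052, 0.001], [-0.001, 0.0, -1.0]]
force: [-2.0, -1.0, 3.1]
opening: 0.272
```

Call:
arm_command(targets=[{"rot":[0,0,0],"offset":[0,-0.2,0],"gripper":1},{"rot":[0,0,0],"offset":[0,-0.4,0],"gripper":1},{"rot":[0,0,0],"offset":[0,-0.4,0],"gripper":1}])

```text
time_s: 8.95
position: [0.6208, -0.1341, 0.222]
tcp_rot: [[0.052, -0.999, 0.001], [-0.999, -0.052, 0.001], [-0.001, -0.001, -1.0]]
force: [-1.6, 0.3, 1.0]
opening: 0.271
```

Call:
arm_command(targets=[{"rot":[0,0,0],"offset":[0,-0.2,0],"gripper":1},{"rot":[0,0,0],"offset":[0,-0.4,0],"gripper":1},{"rot":[0,0,0],"offset":[0,-0.4,0],"gripper":1}])

```text
time_s: 9.25
position: [0.6254, -0.1344, 0.2223]
tcp_rot: [[0.052, -0.999, 0.002], [-0.999, -0.052, -0.0], [0.0, -0.002, -1.0]]
force: [-0.1, -0.6, 0.4]
opening: 0.278
```

Call:
arm_command(targets=[{"rot":[0,0,0],"offset":[0,0,0.1],"gripper":1},{"rot":[0,0,0],"offset":[0,0,0.1],"gripper":1},{"rot":[0,0,0],"offset":[0,0,0.1],"gripper":1}])

```text
time_s: 9.55
position: [0.6253, -0.1345, 0.222]
tcp_rot: [[0.052, -0.999, 0.003], [-0.999, -0.052, -0.0], [0.001, -0.003, -1.0]]
force: [-0.3, 0.8, 3.8]
opening: 0.275
```

Call:
arm_command(targets=[{"rot":[0,0,0],"offset":[0,-0.2,0],"gripper":1},{"rot":[0,0,0],"offset":[0,-0.4,0],"gripper":1},{"rot":[0,0,0],"offset":[0,-0.4,0],"gripper":1}])

```text
time_s: 9.85
position: [0.6278, -0.1344, 0.2215]
tcp_rot: [[0.053, -0.999, -0.002], [-0.999, -0.053, -0.0], [0.0, 0.002, -1.0]]
force: [-0.6, -0.1, 5.7]
opening: 0.27
```

Call:
arm_command(targets=[{"rot":[0,0,0],"offset":[0,-0.2,0],"gripper":1},{"rot":[0,0,0],"offset":[0,-0.4,0],"gripper":1},{"rot":[0,0,0],"offset":[0,-0.4,0],"gripper":1}])

```text
time_s: 10.15
position: [0.632, -0.1341, 0.2209]
tcp_rot: [[0.053, -0.999, -0.002], [-0.999, -0.053, -0.0], [0.0, 0.002, -1.0]]
force: [-2.2, 0.3, 3.2]
opening: 0.273
```

Call:
arm_command(targets=[{"rot":[0,0,0],"offset":[0,-0.2,0],"gripper":1},{"rot":[0,0,0],"offset":[0,-0.4,0],"gripper":1},{"rot":[0,0,0],"offset":[0,-0.4,0],"gripper":1}])

```text
time_s: 10.45
position: [0.6367, -0.1337, 0.2209]
tcp_rot: [[0.052, -0.999, 0.0], [-0.999, -0.052, 0.0], [-0.0, -0.0, -1.0]]
force: [-2.2, -1.2, 1.6]
opening: 0.27
```

```bash
python3 - <<'E'
from h import *
st=bot.read_state(); R=np.array(st['tcp_rot'])
s=cap('side'); t=cap('top')
for k in (.051,.070,.10,.157): print(k,proj(s,st['position']+R@[0,0,k]).round(1))
u,v=proj(s,st['position']+R@[0,0,.12])[0].astype(int); print(u,v)
cv2.imwrite('pics/m3.png',cv2.resize(s['frame'][v-45:v+45,u-60:u+60],None,fx=6.5,fy=6.5,interpolation=cv2.INTER_CUBIC)[:,:,::-1])
E
```

```text
0.051 [[263.8 117.6]]
0.07 [[263.8 123.9]]
0.1 [[263.7 133.7]]
0.157 [[263.5 151.4]]
263 140
```

View pics/m3.png

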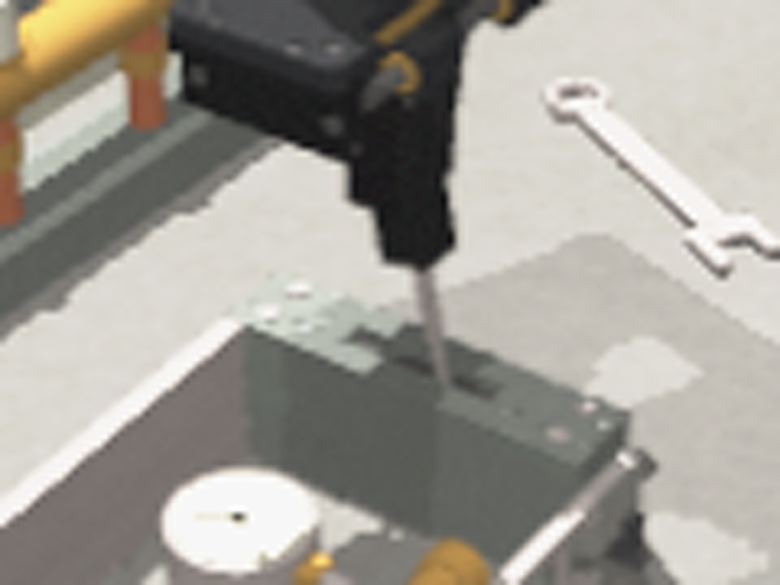

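Call:
arm_command(targets=[{"rot":[0,0,0],"offset":[0,0,-0.3],"gripper":1},{"rot":[0,0,0],"offset":[0,1,-0.3],"gripper":1},{"rot":[0,0,0],"offset":[0,1.9,-0.3],"gripper":1},{"rot":[0,0,0],"offset":[0,2.4,-0.35],"gripper":1},{"rot":[0,0,0],"offset":[0,2.9,-0.45],"gripper":1},{"rot":[0,0,0],"offset":[0,3.5,-0.5],"gripper":1},{"rot":[0,0,0],"offset":[0,4.1,-0.55],"gripper":1},{"rot":[0,0,0],"offset":[0,4.6,-0.6],"gripper":1}])

```text
time_s: 11.35
position: [0.5911, -0.1366, 0.2284]
tcp_rot: [[0.052, -0.999, 0.003], [-0.999, -0.052, -0.001], [0.001, -0.003, -1.0]]
force: [3.9, 0.5, 1.2]
opening: 0.273
```

```bash
cat > tip.py <<'E'
from h import *
import sys
st=bot.read_state(); R=np.array(st['tcp_rot']); print(st['position'].round(4),st['force'].round(1))
s=cap('side'); 
for k in (.10,.157): print(k,proj(s,st['position']+R@[0,0,k]).round(1))
u,v=proj(s,st['position']+R@[0,0,.13])[0].astype(int); print(u,v)
# shaft: bright/steel between handle bottom and case: list row-wise brightest-vs-neighbours
cv2.imwrite('pics/'+sys.argv[1],cv2.resize(s['frame'][v-40:v+40,u-50:u+50],None,fx=7,fy=7,interpolation=cv2.INTER_CUBIC)[:,:,::-1])
E
python3 tip.py m4.png; python3 - <<'E'
from h import *
s=cap('side'); print(onz(s,(271.8,154.7),.066))
E
```

```text
[ 0.5911 -0.1366  0.2284] [3.9 0.5 1.2]
0.1 [[278.9 137.1]]
0.157 [[278.2 155. ]]
278 146
[ 0.609472   -0.13346573  0.066     ]
```

View pics/m4.png

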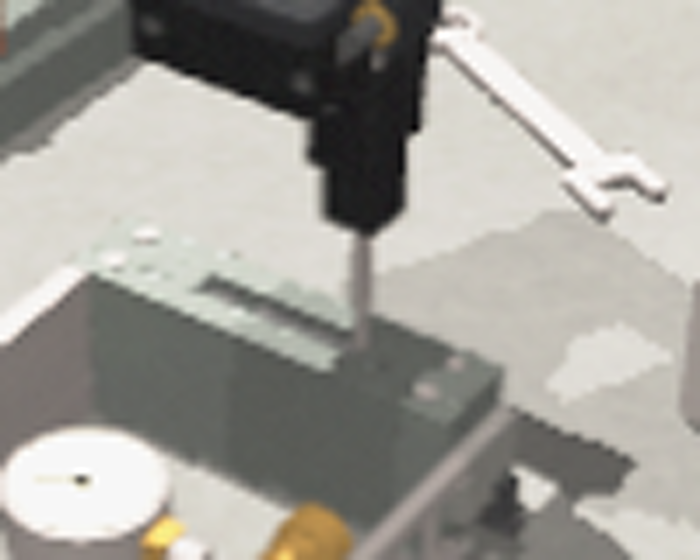

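Call:
arm_command(targets=[{"rot":[0,0,0],"offset":[0,-0.3,-0.2],"gripper":1},{"rot":[0,0,0],"offset":[0,-0.3,-1.8],"gripper":1},{"rot":[0,0,-8],"offset":[0,-1,-1.8],"gripper":1},{"rot":[0,0,-16],"offset":[0,-1.7,-1.8],"gripper":1},{"rot":[0,0,-24],"offset":[0,-1.7,-1.8],"gripper":1},{"rot":[0,0,-32],"offset":[0,-1.7,-1.8],"gripper":1},{"rot":[0,0,-40],"offset":[0,-1.7,-1.8],"gripper":1},{"rot":[0,0,-48],"offset":[0,-1.7,-1.8],"gripper":1}])

```text
time_s: 12.25
position: [0.6052, -0.1347, 0.2434]
tcp_rot: [[0.781, -0.624, -0.008], [-0.624, -0.781, 0.002], [-0.007, 0.003, -1.0]]
force: [-0.8, 0.4, -1.8]
opening: 0.273
```

Call:
arm_command(targets=[{"rot":[0,0,-8],"offset":[0,0,0],"gripper":1},{"rot":[0,0,-16],"offset":[0,0,0],"gripper":1},{"rot":[0,0,-24],"offset":[0,0,0],"gripper":1},{"rot":[0,0,-32],"offset":[0,0,0],"gripper":1},{"rot":[0,0,-40],"offset":[0,0,0],"gripper":1},{"rot":[0,0,-42],"offset":[0,0,0],"gripper":1},{"rot":[0,0,-42],"offset":[0,0,0],"gripper":1},{"rot":[0,0,-42],"offset":[0,0,0],"gripper":1}])

```text
time_s: 13.05
position: [0.6062, -0.135, 0.2441]
tcp_rot: [[0.999, 0.052, -0.004], [0.052, -0.999, 0.001], [-0.004, -0.001, -1.0]]
force: [0.5, -0.3, -1.8]
opening: 0.273
```

```bash
python3 - <<'E'
from h import *
y=np.radians(3.0); gm=np.array([.6243,-.1342]); x=np.array([np.cos(y),np.sin(y)])
st=bot.read_state(); print(st['position'],st['force'])
d=st['position'][:2]-gm; print('bay x,y',d@x*1e3,d@[-x[1],x[0]]*1e3)
print(rel([*(gm-.016*x),.2255],3))
E
```

```text
[ 0.60621361 -0.13497667  0.24412927] [ 0.45676192 -0.25323989 -1.82505201]
bay x,y -18.10224806725607 0.17096693154982007
(array([0.22, 0.02, 1.86]), array([-0.08,  0.24, -0.02]))
```

Call:
arm_command(targets=[{"rot":[0,0,0],"offset":[0.1,0,1],"gripper":1},{"rot":[0,0,0],"offset":[0.1,0,1.8],"gripper":1},{"rot":[0,0,0],"offset":[0.1,0,2.0],"gripper":1},{"rot":[0,0,0],"offset":[0.1,0,2.0],"gripper":1},{"rot":[0,0,0],"offset":[0.1,0,2.0],"gripper":1}])

```text
time_s: 13.55
position: [0.6085, -0.1353, 0.2251]
tcp_rot: [[0.999, 0.052, -0.0], [0.052, -0.999, 0.0], [-0.0, -0.0, -1.0]]
force: [-0.1, 0.6, -1.2]
opening: 0.275
```

Call:
arm_command(targets=[{"rot":[0,0,0],"offset":[0,0,0.1],"gripper":1},{"rot":[0,0,0],"offset":[0,0,0.1],"gripper":1},{"rot":[0,0,0],"offset":[0,0,0.1],"gripper":1}])

```text
time_s: 13.85
position: [0.6085, -0.1353, 0.2245]
tcp_rot: [[0.999, 0.052, 0.0], [0.052, -0.999, -0.0], [0.0, 0.0, -1.0]]
force: [0.4, -0.1, -1.4]
opening: 0.277
```

Call:
arm_command(targets=[{"rot":[0,0,0],"offset":[0,0,0.1],"gripper":1},{"rot":[0,0,0],"offset":[0,0,0.15],"gripper":1},{"rot":[0,0,0],"offset":[0,0,0.15],"gripper":1}])

```text
time_s: 14.15
position: [0.6086, -0.1354, 0.2232]
tcp_rot: [[0.999, 0.053, 0.001], [0.053, -0.999, -0.0], [0.001, 0.0, -1.0]]
force: [-0.9, -0.9, 0.9]
opening: 0.273
```

Call:
arm_command(targets=[{"rot":[0,0,0],"offset":[0.2,0,0.04],"gripper":1},{"rot":[0,0,0],"offset":[0.4,0,0.04],"gripper":1},{"rot":[0,0,0],"offset":[0.4,0,0.04],"gripper":1}])

```text
time_s: 14.45
position: [0.6109, -0.1352, 0.2228]
tcp_rot: [[0.999, 0.053, -0.005], [0.053, -0.999, -0.0], [-0.005, -0.0, -1.0]]
force: [-4.8, -1.1, 6.4]
opening: 0.27
```

Call:
arm_command(targets=[{"rot":[0,0,0],"offset":[0.2,0,0],"gripper":1},{"rot":[0,0,0],"offset":[0.4,0,0],"gripper":1},{"rot":[0,0,0],"offset":[0.4,0,0],"gripper":1}])

```text
time_s: 14.75
position: [0.6138, -0.1348, 0.2227]
tcp_rot: [[0.999, 0.054, -0.008], [0.054, -0.999, 0.0], [-0.008, -0.001, -1.0]]
force: [-6.1, 0.6, 7.4]
opening: 0.273
```

Call:
arm_command(targets=[{"rot":[0,0,0],"offset":[0.2,0,-0.05],"gripper":1},{"rot":[0,0,0],"offset":[0.4,0,-0.05],"gripper":1},{"rot":[0,0,0],"offset":[0.4,0,-0.05],"gripper":1}])

```text
time_s: 15.05
position: [0.6187, -0.1344, 0.2229]
tcp_rot: [[0.999, 0.053, -0.005], [0.053, -0.999, 0.001], [-0.005, -0.001, -1.0]]
force: [-3.7, 0.2, 3.8]
opening: 0.271
```

Call:
arm_command(targets=[{"rot":[0,0,0],"offset":[0.2,0,0],"gripper":1},{"rot":[0,0,0],"offset":[0.4,0,0],"gripper":1},{"rot":[0,0,0],"offset":[0.4,0,0],"gripper":1}])

```text
time_s: 15.35
position: [0.6232, -0.1342, 0.2229]
tcp_rot: [[0.999, 0.053, -0.004], [0.053, -0.999, 0.001], [-0.004, -0.001, -1.0]]
force: [-3.4, -0.2, 4.7]
opening: 0.271
```

Call:
arm_command(targets=[{"rot":[0,0,0],"offset":[0.2,0,0],"gripper":1},{"rot":[0,0,0],"offset":[0.4,0,0],"gripper":1},{"rot":[0,0,0],"offset":[0.4,0,0],"gripper":1}])

```text
time_s: 15.65
position: [0.6276, -0.1341, 0.2229]
tcp_rot: [[0.999, 0.053, -0.003], [0.053, -0.999, 0.0], [-0.003, -0.001, -1.0]]
force: [-4.4, 0.0, 3.6]
opening: 0.277
```

Good, it slides without pivoting now. I'll continue.

Call:
arm_command(targets=[{"rot":[0,0,0],"offset":[0.2,0,0],"gripper":1},{"rot":[0,0,0],"offset":[0.4,0,0],"gripper":1},{"rot":[0,0,0],"offset":[0.4,0,0],"gripper":1}])

```text
time_s: 15.95
position: [0.6319, -0.1339, 0.2229]
tcp_rot: [[0.999, 0.053, -0.002], [0.053, -0.999, 0.0], [-0.002, -0.0, -1.0]]
force: [-4.4, -0.4, 4.9]
opening: 0.274
```

Call:
arm_command(targets=[{"rot":[0,0,0],"offset":[0.2,0,0],"gripper":1},{"rot":[0,0,0],"offset":[0.4,0,0],"gripper":1},{"rot":[0,0,0],"offset":[0.4,0,0],"gripper":1}])

```text
time_s: 16.25
position: [0.6362, -0.1337, 0.2229]
tcp_rot: [[0.999, 0.053, -0.001], [0.053, -0.999, 0.0], [-0.001, -0.0, -1.0]]
force: [-3.3, -0.4, 3.7]
opening: 0.271
```

Call:
arm_command(targets=[{"rot":[0,0,0],"offset":[0.2,0,0],"gripper":1},{"rot":[0,0,0],"offset":[0.4,0,0],"gripper":1},{"rot":[0,0,0],"offset":[0.4,0,0],"gripper":1}])

```text
time_s: 16.55
position: [0.6422, -0.1337, 0.2226]
tcp_rot: [[0.999, 0.052, 0.005], [0.052, -0.999, -0.0], [0.005, 0.001, -1.0]]
force: [-0.2, 0.8, -0.9]
opening: 0.271
```

Call:
arm_command(targets=[{"rot":[0,0,0],"offset":[0.2,0,0],"gripper":1},{"rot":[0,0,0],"offset":[0.2,0,0.2],"gripper":1},{"rot":[0,0,0],"offset":[0.2,0,0.4],"gripper":1},{"rot":[0,0,0],"offset":[0.2,0,0.4],"gripper":1}])

```text
time_s: 16.95
position: [0.6422, -0.1333, 0.2182]
tcp_rot: [[0.999, 0.052, -0.001], [0.052, -0.999, 0.0], [-0.001, -0.0, -1.0]]
force: [-0.1, 0.3, -1.2]
opening: 0.274
```

Call:
arm_command(targets=[{"rot":[0,0,0],"offset":[0,0,0.2],"gripper":1},{"rot":[0,0,0],"offset":[0,0,0.4],"gripper":1},{"rot":[0,0,0],"offset":[0,0,0.4],"gripper":1}])

```text
time_s: 17.25
position: [0.6425, -0.1335, 0.2151]
tcp_rot: [[0.999, 0.053, 0.001], [0.053, -0.999, -0.0], [0.001, 0.0, -1.0]]
force: [-0.2, -0.6, 0.9]
opening: 0.276
```

Call:
arm_command(targets=[{"rot":[0,0,0],"offset":[0,0,0.2],"gripper":1},{"rot":[0,0,0],"offset":[0,0,0.4],"gripper":1},{"rot":[0,0,0],"offset":[0,0,0.5],"gripper":1},{"rot":[0,0,0],"offset":[0,0,0.5],"gripper":1}])

```text
time_s: 17.65
position: [0.6425, -0.1335, 0.2099]
tcp_rot: [[0.999, 0.052, 0.0], [0.052, -0.999, -0.0], [0.0, 0.0, -1.0]]
force: [0.9, 0.4, 4.3]
opening: 0.276
```

Call:
arm_command(targets=[{"rot":[0,0,0],"offset":[0,0,0.2],"gripper":1},{"rot":[0,0,0],"offset":[0,0,0.4],"gripper":1},{"rot":[0,0,0],"offset":[0,0,0.4],"gripper":1},{"rot":[0,0,0],"offset":[0,0,0.4],"gripper":1}])

```text
time_s: 18.05
position: [0.6426, -0.1336, 0.2067]
tcp_rot: [[0.999, 0.053, 0.001], [0.053, -0.999, -0.0], [0.001, 0.0, -1.0]]
force: [-0.9, 0.6, 7.4]
opening: 0.274
```

```bash
python3 - <<'E'
from h import *
t=cap('top','top1.png'); a=cv2.imread('pics/top0_raw.png'); b=cv2.imread('pics/top1.png')
d=cv2.absdiff(a,b).max(2)
print('changed px front of bay', (d[205:250,195:300]>40).sum())
E
```

```text
changed px front of bay 1566
```

Call:
arm_command(targets=[{"rot":[0,0,0],"offset":[0,0,0],"gripper":1},{"rot":[0,0,0],"offset":[0,0,-0.5],"gripper":1},{"rot":[0,0,0],"offset":[0,0,-1.5],"gripper":1},{"rot":[0,0,0],"offset":[0,0,-3],"gripper":1},{"rot":[0,0,0],"offset":[0,0,-5],"gripper":1},{"rot":[0,0,0],"offset":[0,0,-7],"gripper":1},{"rot":[0,0,0],"offset":[0,0,-7],"gripper":1}])

```text
time_s: 18.8
position: [0.6438, -0.134, 0.2794]
tcp_rot: [[0.999, 0.053, 0.006], [0.053, -0.999, -0.002], [0.006, 0.003, -1.0]]
force: [0.2, 0.2, -0.6]
opening: 0.276
```

```bash
python3 - <<'E'
from h import *
t=cap('top'); s=cap('side')
a=cv2.resize(t['frame'][120:290,170:330],None,fx=3.4,fy=3.4,interpolation=cv2.INTER_CUBIC)
st=bot.read_state(); R=np.array(st['tcp_rot']);
u,v=proj(s,st['position']+R@[0,0,.13])[0].astype(int); print(u,v,proj(s,st['position']+R@[0,0,.1]),proj(s,st['position']+R@[0,0,.16]))
b=cv2.resize(s['frame'][v-40:v+40,u-30:u+30],None,fx=4,fy=4,interpolation=cv2.INTER_CUBIC)
b=np.vstack([b,np.zeros((a.shape[0]-b.shape[0],b.shape[1],3),np.uint8)])
cv2.imwrite('pics/m5.png',np.hstack([a,b])[:,:,::-1]); print(a.shape)
E
```

```text
261 124 [[262.05198329 114.76976039]] [[261.91842461 134.538677  ]]
(578, 544, 3)
```

View pics/m5.png

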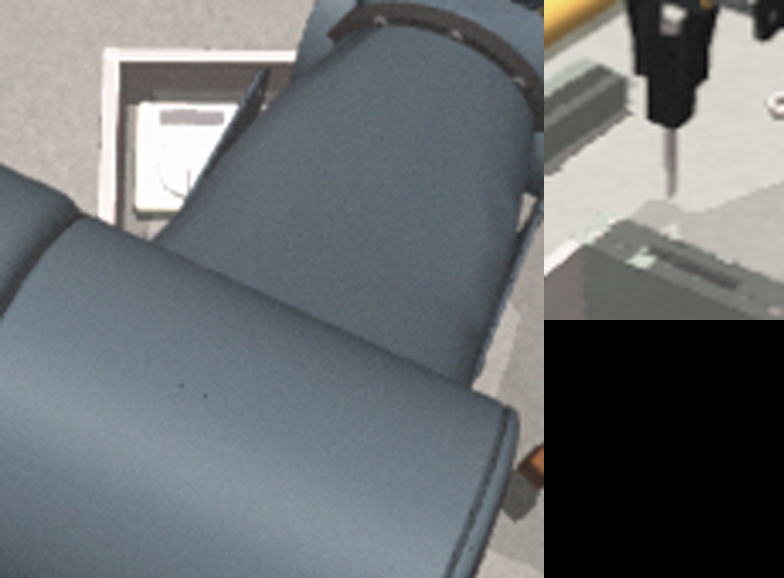

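```bash
python3 - <<'E'
from h import *
print(rel([.464,-.067,.279],-40))
E
```

```text
(array([-17.44,  -7.57,  -0.3 ]), array([ 0.000e+00, -1.000e-02,  4.301e+01]))
```

Call:
arm_command(targets=[{"rot":[0,0,7],"offset":[-3,-1.3,0],"gripper":1},{"rot":[0,0,14],"offset":[-6,-2.6,0],"gripper":1},{"rot":[0,0,21],"offset":[-9,-3.9,0],"gripper":1},{"rot":[0,0,28],"offset":[-12,-5.2,0],"gripper":1},{"rot":[0,0,36],"offset":[-15,-6.5,0],"gripper":1},{"rot":[0,0,43],"offset":[-17.4,-7.5,0],"gripper":1},{"rot":[0,0,43],"offset":[-17.4,-7.5,0],"gripper":1},{"rot":[0,0,43],"offset":[-17.4,-7.5,0],"gripper":1}])

```text
time_s: 19.7
position: [0.4643, -0.0676, 0.2753]
tcp_rot: [[0.767, -0.642, -0.001], [-0.642, -0.767, 0.0], [-0.001, 0.0, -1.0]]
force: [0.6, -0.1, -1.2]
opening: 0.275
```

```bash
python3 - <<'E'
from h import *
st=bot.read_state(); R=np.array(st['tcp_rot']); print(st['position'])
w=cap('wrist'); s=cap('side')
# draw expected gate (theta=.5) top edge & tip
h=np.array([.517,.0966]); th=np.radians(-87)-.5; d=np.array([np.cos(th),np.sin(th)])
pts=np.array([[*(h+r*d),.062] for r in (0,.1,.2,.256)])
for c in (w,s):
    c['f']=c['frame'].copy()
    for u,v in proj(c,pts): cv2.circle(c['f'],(int(round(u)),int(round(v))),2,(255,0,255),-1)
    for u,v in proj(c,[st['position']+R@[0,0,.157]]): cv2.circle(c['f'],(int(round(u)),int(round(v))),2,(0,255,0),-1)
a=cv2.resize(w['f'],(440,330)); b=cv2.resize(s['f'][60:285,130:370],(352,330))
cv2.imwrite('pics/m6.png',np.hstack([a,b])[:,:,::-1])
E
```

```text
[ 0.46434157 -0.06756584  0.27533773]
```

View pics/m6.png

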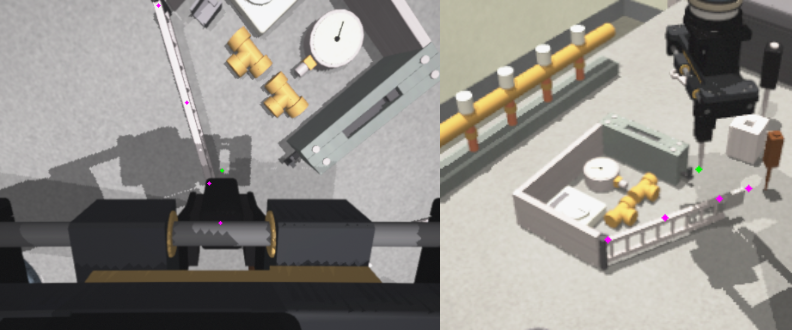

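Gate is ajar at about 0.5 rad: my predicted gate line lies on it in both views, the tip (green) is on its inner side, and the stand is empty. I'll descend inside the gate.

Call:
arm_command(targets=[{"rot":[0,0,0],"offset":[0.9,-0.3,1],"gripper":1},{"rot":[0,0,0],"offset":[0.9,-0.3,4],"gripper":1},{"rot":[0,0,0],"offset":[0.9,-0.3,7],"gripper":1},{"rot":[0,0,0],"offset":[0.9,-0.3,9],"gripper":1},{"rot":[0,0,0],"offset":[0.9,-0.3,9.5],"gripper":1},{"rot":[0,0,0],"offset":[0.9,-0.3,9.5],"gripper":1},{"rot":[0,0,0],"offset":[0.9,-0.3,9.5],"gripper":1}])

```text
time_s: 20.5
position: [0.4746, -0.0717, 0.1812]
tcp_rot: [[0.766, -0.643, 0.001], [-0.643, -0.766, -0.001], [0.002, -0.001, -1.0]]
force: [-0.4, 0.3, -1.5]
opening: 0.273
```

```bash
python3 - <<'E'
from h import *
st=bot.read_state(); R=np.array(st['tcp_rot']); p=st['position']; print(p,st['force'])
h=np.array([.517,.0966])
for th,r in [(.5,.17),(.6,.166),(.7,.162),(.8,.158),(.9,.154),(1.0,.15),(1.1,.146),(1.2,.142),(1.3,.138),(1.4,.134),(1.5,.13),(1.55,.13)]:
    a=np.radians(-87)-th; d=np.array([np.cos(a),np.sin(a)]); n=np.array([-d[1],d[0]])
    q=h+r*d+.008*n; e=R.T@(np.array([*q,p[2]])-p)*100
    print(th,q.round(3),e.round(1)[:2], 'pushyaw',np.degrees(a).round()+90)
E
```

```text
[ 0.47456377 -0.07165785  0.18117343] [-0.36794081  0.29640075 -1.49925033]
0.5 [ 0.451 -0.06 ] [-2.6  0.7] pushyaw -26.0
0.6 [ 0.437 -0.049] [-4.3  0.7] pushyaw -31.0
0.7 [ 0.426 -0.037] [-5.9  0.5] pushyaw -37.0
0.8 [ 0.415 -0.025] [-7.5  0.2] pushyaw -43.0
0.9 [ 0.407 -0.011] [-9.1 -0.3] pushyaw -49.0
1.0 [0.4   0.003] [-10.5  -0.9] pushyaw -54.0
1.1 [0.395 0.017] [-11.8  -1.6] pushyaw -60.0
1.2 [0.391 0.031] [-13.   -2.5] pushyaw -66.0
1.3 [0.389 0.045] [-14.1  -3.4] pushyaw -71.0
1.4 [0.388 0.059] [-15.   -4.5] pushyaw -77.0
1.5 [0.389 0.073] [-15.8  -5.6] pushyaw -83.0
1.55 [0.388 0.079] [-16.3  -6. ] pushyaw -86.0
```

Call:
arm_command(targets=[{"rot":[0,0,0],"offset":[-1.3,0.4,0],"gripper":1},{"rot":[0,0,0],"offset":[-2.2,0.7,0],"gripper":1},{"rot":[0,0,0],"offset":[-3.2,0.7,0],"gripper":1},{"rot":[0,0,0],"offset":[-4.3,0.7,0],"gripper":1},{"rot":[0,0,0],"offset":[-5.1,0.6,0],"gripper":1},{"rot":[0,0,0],"offset":[-5.9,0.5,0],"gripper":1},{"rot":[0,0,2],"offset":[-6.7,0.4,0],"gripper":1},{"rot":[0,0,4],"offset":[-7.5,0.2,0],"gripper":1}])

```text
time_s: 21.3
position: [0.4147, -0.0242, 0.181]
tcp_rot: [[0.719, -0.695, 0.001], [-0.695, -0.719, -0.0], [0.001, -0.0, -1.0]]
force: [-0.5, -1.5, -2.1]
opening: 0.274
```

```bash
cat > arc.py <<'E'
from h import *
st=bot.read_state(); R=np.array(st['tcp_rot']); p=st['position']; print(p,st['force'],np.degrees(np.arctan2(R[1,0],R[0,0])))
h=np.array([.517,.0966])
for th,r in [(.8,.158),(.9,.154),(1.0,.15),(1.1,.146),(1.2,.142),(1.3,.138),(1.4,.134),(1.5,.13),(1.55,.13)]:
    a=np.radians(-87)-th; d=np.array([np.cos(a),np.sin(a)]); n=np.array([-d[1],d[0]])
    q=h+r*d+.008*n; e=R.T@(np.array([*q,p[2]])-p)*100
    print(th,q.round(3),e.round(1)[:2], 'pushyaw',np.degrees(a).round()+90)
s=cap('side'); t=cap('top')
E
python3 arc.py
```

```text
[ 0.41467292 -0.02418737  0.18096596] [-0.45172732 -1.54030208 -2.09149223] -44.05531047676836
0.8 [ 0.415 -0.025] [ 0.1 -0. ] pushyaw -43.0
0.9 [ 0.407 -0.011] [-1.5 -0.4] pushyaw -49.0
1.0 [0.4   0.003] [-2.9 -0.9] pushyaw -54.0
1.1 [0.395 0.017] [-4.3 -1.5] pushyaw -60.0
1.2 [0.391 0.031] [-5.6 -2.3] pushyaw -66.0
1.3 [0.389 0.045] [-6.7 -3.2] pushyaw -71.0
1.4 [0.388 0.059] [-7.7 -4.1] pushyaw -77.0
1.5 [0.389 0.073] [-8.6 -5.2] pushyaw -83.0
1.55 [0.388 0.079] [-9.1 -5.6] pushyaw -86.0
```

Call:
arm_command(targets=[{"rot":[0,0,2],"offset":[-0.7,-0.2,0],"gripper":1},{"rot":[0,0,5],"offset":[-1.5,-0.4,0],"gripper":1},{"rot":[0,0,7],"offset":[-2.2,-0.6,0],"gripper":1},{"rot":[0,0,10],"offset":[-2.9,-0.9,0],"gripper":1},{"rot":[0,0,13],"offset":[-3.6,-1.2,0],"gripper":1},{"rot":[0,0,16],"offset":[-4.3,-1.5,0],"gripper":1},{"rot":[0,0,19],"offset":[-5,-1.9,0],"gripper":1},{"rot":[0,0,22],"offset":[-5.6,-2.3,0],"gripper":1}])

```text
time_s: 22.2
position: [0.3907, 0.0309, 0.1809]
tcp_rot: [[0.406, -0.914, 0.001], [-0.914, -0.406, -0.001], [0.001, -0.0, -1.0]]
force: [-0.3, -1.9, -1.6]
opening: 0.275
```

```bash
python3 arc.py
```

```text
[0.39072731 0.03085687 0.18089393] [-0.28594695 -1.94432262 -1.57848777] -66.02877468676662
0.8 [ 0.415 -0.025] [ 6.1 -0. ] pushyaw -43.0
0.9 [ 0.407 -0.011] [4.5 0.2] pushyaw -49.0
1.0 [0.4   0.003] [3.  0.3] pushyaw -54.0
1.1 [0.395 0.017] [1.4 0.2] pushyaw -60.0
1.2 [0.391 0.031] [-0. -0.] pushyaw -66.0
1.3 [0.389 0.045] [-1.4 -0.4] pushyaw -71.0
1.4 [0.388 0.059] [-2.7 -0.9] pushyaw -77.0
1.5 [0.389 0.073] [-3.9 -1.5] pushyaw -83.0
1.55 [0.388 0.079] [-4.5 -1.7] pushyaw -86.0
```

Call:
arm_command(targets=[{"rot":[0,0,3],"offset":[-0.7,-0.2,0],"gripper":1},{"rot":[0,0,6],"offset":[-1.4,-0.4,0],"gripper":1},{"rot":[0,0,9],"offset":[-2,-0.6,0],"gripper":1},{"rot":[0,0,12],"offset":[-2.7,-0.9,0],"gripper":1},{"rot":[0,0,14],"offset":[-3.3,-1.2,0],"gripper":1},{"rot":[0,0,16],"offset":[-3.7,-1.4,0],"gripper":1},{"rot":[0,0,16],"offset":[-3.9,-1.5,0],"gripper":1},{"rot":[0,0,16],"offset":[-3.9,-1.5,0],"gripper":1}])

```text
time_s: 23.1
position: [0.3884, 0.0726, 0.1808]
tcp_rot: [[0.141, -0.99, -0.0], [-0.99, -0.141, 0.0], [-0.0, 0.0, -1.0]]
force: [-0.2, -1.1, -2.5]
opening: 0.269
```

Call:
arm_command(targets=[{"rot":[0,0,0],"offset":[-0.3,0,0],"gripper":1},{"rot":[0,0,0],"offset":[-0.3,0,0],"gripper":1},{"rot":[0,0,0],"offset":[-0.3,0,0],"gripper":1}])

```text
time_s: 23.4
position: [0.388, 0.0756, 0.1808]
tcp_rot: [[0.14, -0.99, 0.0], [-0.99, -0.14, 0.0], [-0.0, -0.0, -1.0]]
force: [-0.5, -1.8, -1.9]
opening: 0.278
```

Call:
arm_command(targets=[{"rot":[0,0,0],"offset":[-0.3,0,0],"gripper":1},{"rot":[0,0,0],"offset":[-0.3,0,0],"gripper":1},{"rot":[0,0,0],"offset":[-0.3,0,0],"gripper":1}])

```text
time_s: 23.7
position: [0.3875, 0.0787, 0.1809]
tcp_rot: [[0.14, -0.99, 0.0], [-0.99, -0.14, 0.0], [-0.0, -0.0, -1.0]]
force: [-0.7, -0.6, -2.9]
opening: 0.273
```

Call:
arm_command(targets=[{"rot":[0,0,0],"offset":[-0.3,0,0],"gripper":1},{"rot":[0,0,0],"offset":[-0.4,0,0],"gripper":1},{"rot":[0,0,0],"offset":[-0.4,0,0],"gripper":1}])

```text
time_s: 24.0
position: [0.3871, 0.0819, 0.1809]
tcp_rot: [[0.142, -0.99, 0.0], [-0.99, -0.142, -0.002], [0.002, -0.0, -1.0]]
force: [-0.2, -7.5, -2.6]
opening: 0.277
```

Call:
arm_command(targets=[{"rot":[0,0,0],"offset":[-0.3,0,0],"gripper":1},{"rot":[0,0,0],"offset":[-0.4,0,0],"gripper":1},{"rot":[0,0,0],"offset":[-0.4,0,0],"gripper":1}])

```text
time_s: 24.3
position: [0.3874, 0.0846, 0.1812]
tcp_rot: [[0.144, -0.99, 0.002], [-0.99, -0.144, -0.005], [0.005, -0.001, -1.0]]
force: [0.0, -14.5, 0.7]
opening: 0.275
```

Call:
arm_command(targets=[{"rot":[0,0,0],"offset":[0.5,0,0],"gripper":1},{"rot":[0,0,0],"offset":[1.5,0,0],"gripper":1},{"rot":[0,0,0],"offset":[3,0,0],"gripper":1},{"rot":[0,0,0],"offset":[4,0,-2],"gripper":1},{"rot":[0,0,0],"offset":[4,0,-6],"gripper":1},{"rot":[0,0,0],"offset":[4,0,-10],"gripper":1},{"rot":[0,0,0],"offset":[4,0,-11],"gripper":1},{"rot":[0,0,0],"offset":[4,0,-11],"gripper":1}])

```text
time_s: 25.1
position: [0.3929, 0.0468, 0.2926]
tcp_rot: [[0.139, -0.99, 0.005], [-0.99, -0.139, -0.0], [0.001, -0.005, -1.0]]
force: [-0.2, 0.0, -1.5]
opening: 0.275
```

```bash
python3 - <<'E'
from h import *
st=bot.read_state(); print(st['position'],st['force'])
print(rel([.4909,-.2825,.29],-81.8))
E
```

```text
[0.39290908 0.04677278 0.2926056 ] [-0.24552704  0.0060383  -1.52316374]
(array([33.97, -5.13,  0.32]), array([-0.31, -0.05, -0.21]))
```

Call:
arm_command(targets=[{"rot":[0,0,0],"offset":[3,-0.5,0],"gripper":1},{"rot":[0,0,0],"offset":[7.5,-1.5,-0.5],"gripper":1},{"rot":[0,0,0],"offset":[12,-2.5,-1],"gripper":1},{"rot":[0,0,0],"offset":[16.5,-3,-1],"gripper":1},{"rot":[0,0,0],"offset":[21,-3.5,-1],"gripper":1},{"rot":[0,0,0],"offset":[25.5,-4.5,-1],"gripper":1},{"rot":[0,0,0],"offset":[30,-5,-1],"gripper":1},{"rot":[0,0,0],"offset":[33,-5.1,-1],"gripper":1}])

```text
time_s: 25.9
position: [0.4888, -0.2757, 0.2987]
tcp_rot: [[0.138, -0.99, -0.001], [-0.99, -0.138, 0.001], [-0.001, 0.001, -1.0]]
force: [-0.0, -0.1, -1.6]
opening: 0.269
```

Call:
arm_command(targets=[{"rot":[0,0,0],"offset":[0.5,0,0],"gripper":1},{"rot":[0,0,0],"offset":[0.9,0,0],"gripper":1},{"rot":[0,0,0],"offset":[0.9,0,0],"gripper":1},{"rot":[0,0,0],"offset":[0.9,0,0],"gripper":1}])

```text
time_s: 26.3
position: [0.4891, -0.2801, 0.3002]
tcp_rot: [[0.14, -0.99, -0.001], [-0.99, -0.14, 0.002], [-0.002, 0.001, -1.0]]
force: [-1.1, 0.0, -1.6]
opening: 0.276
```

```bash
python3 - <<'E'
from h import *
st=bot.read_state(); R=np.array(st['tcp_rot']); p=st['position']; print(p,st['force'])
print(rel([.4909,-.2825,p[2]],-81.8))
s=cap('side'); t=cap('top')
h=np.array([.517,.0966]); a=np.radians(-87)-1.5; d=np.array([np.cos(a),np.sin(a)])
f=t['frame'].copy()
for u,v in proj(t,[[*(h+r*d),.062] for r in(.05,.15,.25)]): f[int(round(v)),int(round(u))]=(255,0,255)
sp=proj(s,[p+R@[0,0,k] for k in (.10,.157)]+[[.4909,-.2825,.068]]); print(sp)
u,v=sp[1].astype(int)
b=s['frame'].copy(); b[int(round(sp[1][1])),int(round(sp[1][0]))]=(0,255,0); b[int(round(sp[2][1])),int(round(sp[2][0]))]=(255,0,255)
x0,y0=u-35,v-35; print(x0,y0)
b=cv2.resize(b[y0:y0+85,x0:x0+75],None,fx=6,fy=6,interpolation=cv2.INTER_NEAREST)
a=cv2.resize(f[120:350,150:310],None,fx=2.2,fy=2.2); a=a[:510]
b=np.vstack([b,np.zeros((max(0,a.shape[0]-b.shape[0]),b.shape[1],3),np.uint8)])[:a.shape[0]]
m=np.hstack([b,a]); print(m.shape); cv2.imwrite('pics/m7.png',m[:,:,::-1])
E
```

```text
[ 0.48914232 -0.28011117  0.30023261] [-1.11175186  0.00852372 -1.58712496]
(array([ 0.26, -0.14, -0.  ]), array([ 0.07,  0.12, -0.13]))
[[346.35463879 102.10831319]
 [343.5845648  121.17690935]
 [339.95221368 143.83880774]]
308 86
(506, 802, 3)
```

View pics/m7.png

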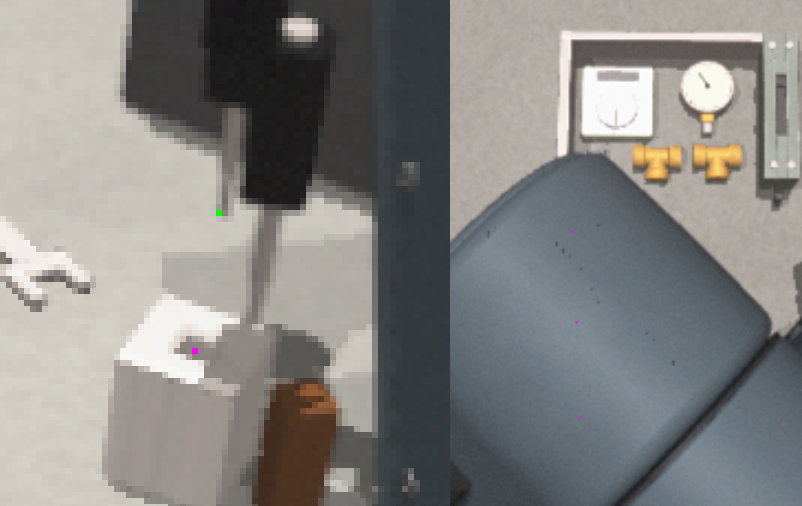

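Call:
arm_command(targets=[{"rot":[0,0,0],"offset":[0.2,-0.1,2],"gripper":1},{"rot":[0,0,0],"offset":[0.2,-0.1,5],"gripper":1},{"rot":[0,0,0],"offset":[0.2,-0.1,7],"gripper":1},{"rot":[0,0,0],"offset":[0.2,-0.1,8.5],"gripper":1},{"rot":[0,0,0],"offset":[0.2,-0.1,8.5],"gripper":1}])

```text
time_s: 26.9
position: [0.4899, -0.2818, 0.214]
tcp_rot: [[0.14, -0.99, -0.004], [-0.99, -0.14, 0.003], [-0.004, 0.003, -1.0]]
force: [0.4, 0.8, -1.2]
opening: 0.274
```

Call:
arm_command(targets=[{"rot":[0,0,0],"offset":[0,0,1.5],"gripper":1},{"rot":[0,0,0],"offset":[0,0,3],"gripper":1},{"rot":[0,0,0],"offset":[0,0,4],"gripper":1},{"rot":[0,0,0],"offset":[0,0,4.3],"gripper":1},{"rot":[0,0,0],"offset":[0,0,4.3],"gripper":1},{"rot":[0,0,0],"offset":[0,0,4.3],"gripper":1}])

```text
time_s: 27.5
position: [0.4913, -0.2838, 0.1736]
tcp_rot: [[0.139, -0.99, 0.001], [-0.99, -0.139, -0.001], [0.001, -0.001, -1.0]]
force: [0.4, 0.1, -1.5]
opening: 0.27
```

Call:
arm_command(targets=[{"rot":[0,0,0],"offset":[0,0,0.2],"gripper":1},{"rot":[0,0,0],"offset":[0,0,0.4],"gripper":1},{"rot":[0,0,0],"offset":[0,0,0.4],"gripper":1},{"rot":[0,0,0],"offset":[0,0,0.4],"gripper":1}])

```text
time_s: 27.9
position: [0.4909, -0.2835, 0.1689]
tcp_rot: [[0.139, -0.99, -0.0], [-0.99, -0.139, 0.0], [-0.0, 0.0, -1.0]]
force: [0.4, 0.5, -0.8]
opening: 0.274
```

Call:
arm_command(targets=[{"rot":[0,0,0],"offset":[0,0,0.15],"gripper":1},{"rot":[0,0,0],"offset":[0,0,0.15],"gripper":1},{"rot":[0,0,0],"offset":[0,0,0.15],"gripper":1}])

```text
time_s: 28.2
position: [0.491, -0.2838, 0.168]
tcp_rot: [[0.14, -0.99, 0.0], [-0.99, -0.14, -0.001], [0.001, -0.0, -1.0]]
force: [-1.6, 0.3, 3.9]
opening: 0.276
```

Call:
arm_command(targets=[{"rot":[0,0,0],"offset":[0,0,-0.05],"gripper":1},{"rot":[0,0,0],"offset":[0,0,-0.05],"gripper":0.7},{"rot":[0,0,0],"offset":[0,0,-0.05],"gripper":0.5},{"rot":[0,0,0],"offset":[0,0,-0.05],"gripper":0.2},{"rot":[0,0,0],"offset":[0,0,-0.05],"gripper":0},{"rot":[0,0,0],"offset":[0,0,-0.05],"gripper":0},{"rot":[0,0,0],"offset":[0,0,-0.05],"gripper":0},{"rot":[0,0,0],"offset":[0,0,-0.05],"gripper":0}])

```text
time_s: 29.0
position: [0.4909, -0.2835, 0.1678]
tcp_rot: [[0.139, -0.99, -0.0], [-0.99, -0.139, 0.0], [-0.0, -0.0, -1.0]]
force: [0.3, -0.3, 0.1]
opening: 0.762
```

Call:
arm_command(targets=[{"rot":[0,0,0],"offset":[0,0,-0.05],"gripper":0},{"rot":[0,0,0],"offset":[0,0,0],"gripper":0},{"rot":[0,0,0],"offset":[0,0,0],"gripper":0}])

```text
time_s: 29.3
position: [0.4909, -0.2835, 0.1679]
tcp_rot: [[0.139, -0.99, 0.0], [-0.99, -0.139, -0.0], [0.0, -0.0, -1.0]]
force: [-0.2, 0.0, 0.1]
opening: 0.975
```

Call:
arm_command(targets=[{"rot":[0,0,0],"offset":[0,0,-1],"gripper":0},{"rot":[0,0,0],"offset":[0,0,-3],"gripper":0},{"rot":[0,0,0],"offset":[0,0,-6],"gripper":0},{"rot":[0,0,0],"offset":[0,0,-10],"gripper":0},{"rot":[0,0,0],"offset":[0,0,-14],"gripper":0},{"rot":[0,0,0],"offset":[0,0,-15],"gripper":0},{"rot":[0,0,0],"offset":[3,3.5,-15],"gripper":0}])

```text
time_s: 30.0
position: [0.4634, -0.3161, 0.3211]
tcp_rot: [[0.146, -0.989, 0.006], [-0.989, -0.146, -0.003], [0.004, -0.006, -1.0]]
force: [-0.5, -1.1, -0.4]
opening: 1.0
```

Call:
arm_command(targets=[{"rot":[0,0,0],"offset":[23,29,0],"gripper":0},{"rot":[0,0,0],"offset":[23,29,0],"gripper":0},{"rot":[0,0,0],"offset":[23,29,0],"gripper":0},{"rot":[0,0,0],"offset":[23,29,0],"gripper":0},{"rot":[0,0,0],"offset":[23,29,0],"gripper":0},{"rot":[0,0,0],"offset":[23,29,0],"gripper":0},{"rot":[0,0,0],"offset":[23,29,0],"gripper":0},{"rot":[0,0,0],"offset":[23,29,0],"gripper":0}])

```text
time_s: 30.8
position: [0.2017, -0.5893, 0.3175]
tcp_rot: [[0.135, -0.991, -0.001], [-0.991, -0.135, -0.001], [0.001, 0.001, -1.0]]
force: [1.2, -0.7, 0.1]
opening: 0.996
```

```bash
python3 - <<'E'
from h import *
st=bot.read_state(); print(st['position'],st['force'],st['time_s'])
s=cap('side','s9.png'); t=cap('top','t9.png')
for n,c in(('side0_raw',s),('top0_raw',t)):
    a=cv2.imread(f'pics/{n}.png'); d=(cv2.absdiff(a,c['frame'][:,:,::-1].copy()).max(2)>40).astype(np.uint8)
    k,_,S,C=cv2.connectedComponentsWithStats(d); print(n,[list(map(int,x)) for x in S[1:] if x[4]>25])
a=t['frame'][115:315,150:410]; b=s['frame'][80:280,160:420]
m=np.hstack([a,b]); m=cv2.resize(m,(800,308),interpolation=cv2.INTER_CUBIC); cv2.imwrite('pics/m8.png',m[:,:,::-1])
f=s['frame']
P=lambda th,r:[*(np.array([.517,.0966])+r*np.array([np.cos(np.radians(-87)-th),np.sin(np.radians(-87)-th)])),.062]
print('gate end exp top',proj(t,P(1.5,.256)),'side',proj(s,P(1.5,.256)),proj(t,P(1.5,0)))
E
```

```text
[ 0.20165964 -0.5892933   0.31751559] [ 1.20773333 -0.71407336  0.09526474] 30.8
side0_raw [[501, 9, 11, 16, 86], [486, 34, 14, 28, 137], [488, 63, 8, 15, 69], [492, 67, 20, 27, 170], [471, 140, 10, 22, 81], [489, 144, 16, 15, 86], [242, 164, 108, 131, 2621], [471, 164, 5, 12, 29], [484, 175, 24, 9, 59], [406, 237, 17, 16, 36], [449, 258, 29, 28, 111]]
top0_raw [[199, 202, 106, 112, 1264], [332, 316, 180, 6, 442], [215, 353, 15, 14, 108], [253, 359, 19, 17, 185], [306, 365, 27, 19, 315], [418, 380, 16, 4, 30]]
gate end exp top [[208.93347267 311.69683873]] side [[351.98757888 269.84867216]] [[204.32842021 204.49847445]]
```

View pics/m8.png

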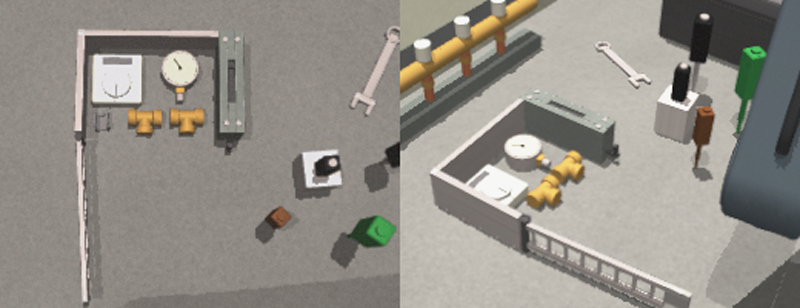

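The last picture shows the gate wide open (free end at about (205,310) raw in the top view) and the probe upright in its stand. The difference images show change only at the gate and the arm.

```bash
python3 -c "
from rig import ticket; print(ticket.hand_in())"
```

```text
the job is handed in; nothing more can be done
None
```

The job is done and handed in after about 31 s of robot time. No verdict was given.

**What I did:** I took the smaller black probe from its stand and slid its tip along the groove. It dropped into the hole about 18 mm beyond the groove's middle. Pressing the release about 10 mm down (about 8 N) sprang the gate to about 0.5 rad. I pushed the gate from inside with the probe's shaft until it met its stop, then put the probe back in its stand and moved the arm clear.

**Last checks:**
- **Gate:** the force rose to about 14 N at the stop. The final top view shows it wide open, with its free end a few pixels (roughly 1 cm) from where I predicted for 1.5 rad. I put that down to my estimate of the hinge position, so the open angle rests mainly on the force at the stop.
- **Probe:** it met the stand at the same height it was taken from, and it stands upright in the side view.
- **Other things:** comparing the before and after pictures, only the gate area and the arm (with its shadow) changed.

**What went wrong on the way:** the first sweep dragged the probe over by about 13° in the grip. I straightened it against the groove's end wall, turned the gripper so the jaws lay along the groove, and swept again from just before where the first sweep had reached.

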